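# Sort the cheese counter's delivery

## Robot

A 6-joint arm with a two-finger parallel gripper is mounted at the origin on the work surface. World frame = base frame: x ahead of the robot, y to its left, z up, the work surface at z = 0. Lengths are in m, angles in rad, forces in N, time in s.
With the tool pointing down it reaches from about 0.25 to 0.775 m from the base axis. Payload 4 kg.
Tool frame: the origin (TCP) lies between the finger pads; the fingertips stand 19 mm ahead of it and the grasp point (between the pads) is the TCP (arm.nose_length is the distance from the TCP to the fingertips, in m); z points along the fingers, y is the direction in which the jaws open and shut (so a half turn about z gives the same grasp; the last joint's range is limited). The gripper opens to 94 mm and grips with 3 to 60 N. Pads are 16 mm wide; open, the fingers measure 119 mm over their backs; the gripper's body (75 mm by 177 mm) begins 78 mm behind the grasp point.
Start: joints at [1.191, 0.087, 1.371, -0, 1.684, -0.103], TCP at [0.15, 0.529, 0.198] pointing down, gripper open.
Joint ranges: [-3.1, 3.1], [-0.76, 2.03], [0.27, 2.55], [-1.08, 4.22], [0.17, 2.65], [-2.57, 2.57]. Speed limits (rad/s): [2.79, 2.79, 3.14, 3.14, 3.14, 3.14].

## Interface

Orientations are given as a unit quaternion [w, x, y, z].
In Python, from cell import arm, grab_frame, calibration, order, recognise gives the robot as it stands. The module is installed in compiled form; this text tells all that it offers.
- The arm moves only by the tool jog_arm, never from a script. Its arguments are lists of equal length, an entry for each row: "xyz": the shift along the tool's x, y, z in cm, a list of three; "twist": the turn, a rotation vector about the tool's x, y, z in degrees, a list of three. In form: {"xyz": [[dx, dy, dz], ...], "twist": [[wx, wy, wz], ...]}. A call has exactly 10 rows; each row shifts and turns the commanded pose from where the row before left it, along the tool's axes as they then stand; what a row does not reach is not made up. A row lasts 1/10 s, in which the tool goes at most 50 mm and 8.59 degrees, less where a joint would pass 70% of its speed; a pose out of reach is approached as far as the arm can. A call is refused whole if a number of a shift passes 5 or a number of a turn 8.59, either way. A call with a gripper value outside its range is refused whole. "grip" is the closure, from 0 (fully open) to 1 (shut), set as the call begins (left out, the last holds). The fingers move at their own pace and stop on an object; "grip_force" is the grip in N (left out, the last holds). Time passes only in rows, so rows that do not move let the fingers close, or fill a call up. It gives the time, the measured TCP pose, the force and the opening at its end, in the units of the state.
- arm.get_obs(): the state, without advancing time (a new reading comes with each control period).
- grab_frame(name): name is "scene" or "top" or "wrist"; returns (picture, depth): 420x560x3 uint8, red, green, blue; 420x560 float32, m along the optical axis (not along the pixel's ray), 0 where there is no reading.
- calibration(name): a dict with "fx", "fy", "cx", "cy" (pixels), "eye" and "attitude" of the camera in the world. Camera axes: x right, y down, z forward; pixel columns grow to the right and rows downward; lengths in m; the calibration is good to about 2 mm. The wrist camera is an equidistant fisheye: a pixel r from the principal point sees the ray r / f radians off the axis. A picture is of the moment at which its call begins: read the wrist's pose just before it. calibration takes no time and is no camera call; for the wrist camera it gives the pose at the moment of the call.
- order.finish_job(): hands the job in, once; it reports no verdict.
Trained networks look in the newest picture that a camera, given by its name, has taken for a name from the list of things; names that differ only in an ending like _2 or _b are one class to them, and where a whole thing is asked for, a point or a joint stands for the part that bears it (a point fixed in the world has none). Each returns a list of dicts, best first, with "conf" (0 to 1); they miss things now and then, are a little off and sometimes report something else, mostly with a low value. They report only what shows in the picture. A call takes as long as a camera call. They do not tell look-alikes from the thing itself.
- recognise(camera, thing): "pixel" ([column, row] in pixels, amid what is visible of it).
The state is a dict: "time_s": time; "joints": joint angles; "qd": joint speeds; "joint_torque": joint torques, N m; "ee_pos": TCP position; "tcp_rot": TCP orientation; "ft_force": force on the tool from outside, world axes, zero at the start; "moment": the same for the moment, N m; "finger_gap": finger opening in m.
Only numpy, scipy, OpenCV 4.12 (cv2) and the standard library are available. Lean on these libraries where they do the work, as an engineer would, in place of code of your own. Each camera call takes 0.05 s, during which the arm holds its last target. There are 200 camera calls.

## Task

Sort the goods on the cheese counter to where each kind belongs: the two jars upright in the divided crate, one in each bay; the two round cheeses flat in the round pockets of the board, the larger in the larger pocket and the smaller in the smaller; and the brick cheese flat in the steel pan, lying lengthwise. The brick is half under the riser's overhanging top, so slide it forward before you lift it. Set everything down rather than dropping it, do not knock a jar over, and leave the bottle where it stands.

Things in the scene. Friction and masses are not known exactly. Their poses are not given: they have to be found in the camera images.
- jar_a: loose: upright preserve jar, amber glass with a pale paper band and a flat steel lid; 46 mm diameter (lid 45 mm), 70 mm tall, about 0.15 kg; origin at the centre of its underside, z up. It starts standing on the table. The two jars are alike and interchangeable.
- jar_b: loose: upright preserve jar, amber glass with a pale paper band and a flat steel lid; 46 mm diameter (lid 45 mm), 70 mm tall, about 0.15 kg; origin at the centre of its underside, z up. It starts standing on the table. The two jars are alike and interchangeable.
- wheel_big: loose: the larger round cheese, a brown-rinded disc of 64 mm diameter and 36 mm height with bevelled edges (6 mm), about 0.13 kg, lying flat on the table; origin at the centre of its underside, z up.
- wheel_small: loose: the smaller round cheese, a brown-rinded disc of 44 mm diameter and 32 mm height with bevelled edges (6 mm), about 0.06 kg, lying flat on the table; origin at the centre of its underside, z up.
- brick: loose: pale brick-shaped cheese, 90 mm long (its x), 46 mm wide (its y), 38 mm high, about 0.18 kg; origin at the centre of its underside, z up. It lies flat on the table, its rear part (+x) under the riser's top; its front 36 to 48 mm stick out in front of the riser, roughly square to it.
- riser: fixed: low dark wooden display riser, a bridge open at the front; 90 mm deep (its x), 160 wide (its y), 58 high. Top board 12 mm thick, its underside 46 mm above the table; side walls 12 mm, back wall 10 mm thick; no floor, the brick rests on the table. Origin at the centre of its footprint on the table; front edge at x = -45 mm, the way out is towards its -x.
- crate: fixed: shallow slatted plywood crate with one cross divider making two bays side by side along its y. Footprint 110 (its x) x 170 mm (its y); origin at the centre of its underside, on the table. Floor top 6 mm above the table; walls and divider 6 mm thick, tops 35 mm above the table. Each bay is 98 (x) x 76 mm (y) inside, centred at x = 0, y = +41 and -41 mm.
- board: fixed: light wooden board with two round pockets, each a dark floor in a raised ring. Footprint 110 (its x) x 176 mm (its y); origin at the centre of its underside, on the table. Pocket floors 10 mm, ring tops 18 mm above the table; rings 4 mm thick. Larger pocket: 84 mm inside diameter, centred at x = 0, y = +37 mm; smaller: 62 mm inside, at x = 0, y = -44 mm.
- pan: fixed: shallow open stainless steel pan, plain rectangle without divider. Footprint 110 (its x) x 170 mm (its y); origin at the centre of its underside, on the table. Walls 3 mm thick, floor top 3 mm and rim 16 mm above the table; its long side is along its y.
- bottle: loose bystander: upright green glass bottle, 56 mm diameter, 130 mm tall, at the far left of the work; origin at the centre of its underside. Must stay where it is.
Things that resemble listed ones, but are neither listed nor needed, are in the scene too. Leave any turquoise look-alike of the pan alone.

How it is judged:
At the end, for the whole second after the job is handed in: Jars upright on the crate's floor, one in each bay; larger round cheese flat in the larger pocket, smaller in the smaller (within 13 mm of centre in x and y); brick flat in the pan, along its long side within 20 degrees, within 32 mm (x) and 40 mm (y) of its centre; all at rest (x of jar_a in the frame of crate between -0.03 and 0.03 m and y of jar_a in the frame of crate between -0.06 and 0.06 m and z of jar_a in the frame of crate between 0.002 and 0.011 m and angle between each of jar_a, jar_b, wheel_big, wheel_small, brick's own z axis and vertical below 0.12 rad and x of jar_b in the frame of crate between -0.03 and 0.03 m and y of jar_b in the frame of crate between -0.06 and 0.06 m and z of jar_b in the frame of crate between 0.002 and 0.011 m and x of wheel_big in the frame of board between -0.013 and 0.013 m and y of wheel_big in the frame of board between 0.024 and 0.05 m and z of wheel_big in the frame of board between 0.006 and 0.014 m and x of wheel_small in the frame of board between -0.013 and 0.013 m and y of wheel_small in the frame of board between -0.057 and -0.031 m and z of wheel_small in the frame of board between 0.006 and 0.014 m and x of brick in the frame of pan between -0.032 and 0.032 m and y of brick in the frame of pan between -0.04 and 0.04 m and z of brick in the frame of pan between -0.001 and 0.008 m and angle between the x axis of brick and the y axis of pan, either way round below 0.35 rad and linear speed of each of jar_a, jar_b, wheel_big, wheel_small, brick below 0.02 m/s and ((y of jar_a in the frame of crate above 0.02 m and y of jar_b in the frame of crate below -0.02 m) or (y of jar_a in the frame of crate below -0.02 m and y of jar_b in the frame of crate above 0.02 m))); the robot touches nothing.
It fails at once if one of the goods is let go or thrown while more than 45 mm above the table ((height (world z) of jar_a above 0.045 m and contact force between jar_a and the fingers below 0.02 N) or (height (world z) of jar_b above 0.045 m and contact force between jar_b and the fingers below 0.02 N) or (height (world z) of wheel_big above 0.045 m and contact force between wheel_big and the fingers below 0.02 N) or (height (world z) of wheel_small above 0.045 m and contact force between wheel_small and the fingers below 0.02 N) or (height (world z) of brick above 0.045 m and contact force between brick and the fingers below 0.02 N)).
It fails at once if a jar is knocked over (tilted by more than 40 degrees) (angle between any of jar_a, jar_b's own z axis and vertical above 0.7 rad).
It fails at once if the bottle is disturbed (moved by more than 20 mm) (distance of bottle from where it was at the start of the episode above 0.02 m).
It also fails if it takes over 106 s, if anything falls off the work surface, if the arm or the gripper's body presses on something with over 40 N, if the wrist force passes 120 N, or if a joint passes its speed limit or range.

## Working session

There is one attempt and no reset: what is moved stays moved. The work goes in short steps, Python scripts to look and compute and a tool call to move; the robot and the scene stay as the last step left them, time stands still between calls to the robot, and variables do not carry over. Pictures are saved under pics/ and viewed, about 12 in all and at most 16, crops included, and the job is handed in when it is done.

Besides the shell and the picture viewer there is one more tool, called as name(argument=value, ...) on one line, values as JSON. jog_arm: Moves the arm, as the interface text tells. Its arguments: {"type":"object","properties":{"xyz":{"type":"array"},"twist":{"type":"array"},"grip":{"type":"number"},"grip_force":{"type":"number"}},"required":["xyz","twist"]}

```bash
mkdir -p pics
cat > h.py <<'E'
import numpy as np, cv2
from cell import arm, grab_frame, calibration, order, recognise
from scipy.spatial.transform import Rotation as R
def rot(c):
    a=np.array(c["attitude"],float)
    return a if a.shape==(3,3) else R.from_quat(a,scalar_first=True).as_matrix()
def cloud(d,c):
    v,u=np.mgrid[:d.shape[0],:d.shape[1]]
    p=np.stack([(u-c["cx"])/c["fx"]*d,(v-c["cy"])/c["fy"]*d,d],-1)
    return p@rot(c).T+np.array(c["eye"])
def save(n,im,s=None):
    cv2.imwrite("pics/"+n+".png",im[...,::-1])
E
python3 - <<'E'
from h import *
o=arm.get_obs(); print(o["time_s"],o["ee_pos"],o["tcp_rot"],o["finger_gap"])
for n in ("top","scene"):
    im,d=grab_frame(n); c=calibration(n); print(n,c); save(n,im); np.savez(n,im=im,d=d,P=cloud(d,c))
    P=cloud(d,c)
    for t in ("jar_a","wheel_big","wheel_small","brick","riser","crate","board","pan","bottle"):
        for r in recognise(n,t)[:4]:
            u,v=np.round(r["pixel"]).astype(int); print(n,t,round(r["conf"],2),(u,v),P[v,u].round(3))
print(arm.get_obs()["time_s"])
E
```

```text
0.0 [0.15010526 0.52853513 0.19652306] [-2.49409553e-04  1.37964047e-01  9.90436634e-01 -1.06453763e-03] 0.09408327660698032
top {'fx': 477.9050803745183, 'fy': 477.9050803745183, 'cx': 273.1335052234587, 'cy': 208.12352815503138, 'eye': array([ 0.40681196, -0.00703082,  1.33465295]), 'attitude': array([-0.03005431,  0.70760374, -0.70552332,  0.02511037])}
top jar_a 0.84 (np.int64(321), np.int64(231)) [ 0.445 -0.125  0.068]
top jar_a 0.78 (np.int64(291), np.int64(234)) [ 0.437 -0.046  0.066]
top wheel_big 0.94 (np.int64(224), np.int64(231)) [0.446 0.136 0.034]
top wheel_small 0.56 (np.int64(257), np.int64(229)) [0.451 0.046 0.035]
top brick 0.9 (np.int64(169), np.int64(234)) [0.437 0.285 0.038]
top riser 0.72 (np.int64(152), np.int64(212)) [0.496 0.329 0.052]
top crate 0.84 (np.int64(390), np.int64(209)) [ 0.407 -0.007  1.335]
top board 0.92 (np.int64(232), np.int64(152)) [0.668 0.119 0.009]
top pan 0.96 (np.int64(344), np.int64(291)) [ 0.283 -0.193  0.008]
top pan 0.76 (np.int64(317), np.int64(156)) [ 0.66  -0.121 -0.003]
top pan 0.45 (np.int64(224), np.int64(228)) [0.454 0.136 0.03
[... 596 characters left out ...]
]
scene wheel_small 0.41 (np.int64(239), np.int64(212)) [ 0.46  -0.055  0.058]
scene brick 0.49 (np.int64(355), np.int64(157)) [0.43  0.294 0.036]
scene riser 0.92 (np.int64(380), np.int64(169)) [0.513 0.308 0.055]
scene riser 0.45 (np.int64(235), np.int64(212)) [ 0.455 -0.063  0.058]
scene crate 0.58 (np.int64(134), np.int64(288)) [ 0.495 -0.332  0.007]
scene board 0.9 (np.int64(356), np.int64(260)) [0.685 0.116 0.016]
scene pan 0.92 (np.int64(257), np.int64(299)) [ 0.654 -0.117  0.005]
scene pan 0.56 (np.int64(155), np.int64(201)) [ 1.191 -0.357  0.954]
scene pan 0.18 (np.int64(429), np.int64(208)) [0.688 0.305 0.082]
scene bottle 0.64 (np.int64(430), np.int64(209)) [0.689 0.308 0.077]
1.0
```

Run:
```python
from h import *
im=cv2.imread("pics/top.png")
cv2.imwrite("pics/top2.png",cv2.resize(im[100:340,120:440],None,fx=2.5,fy=2.5,interpolation=2))
```

```text
(no output)
```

View pics/top2.png

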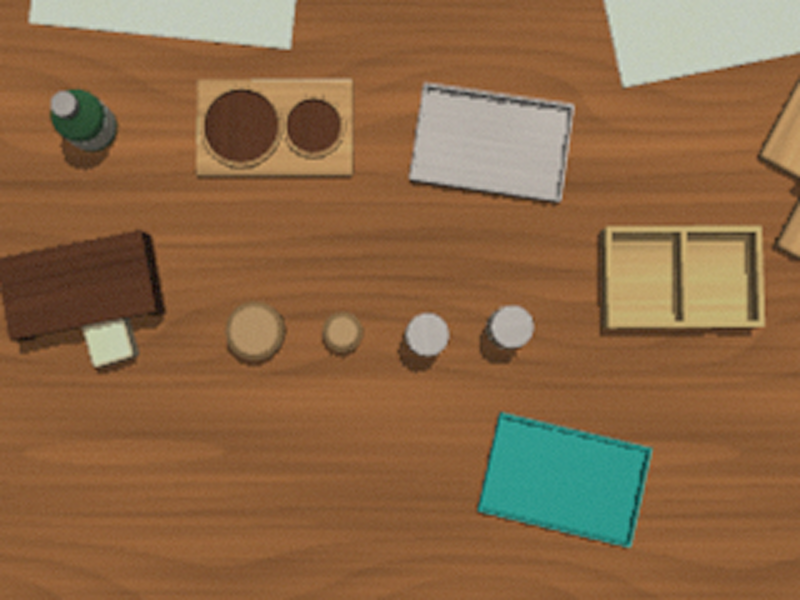

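View pics/scene.png

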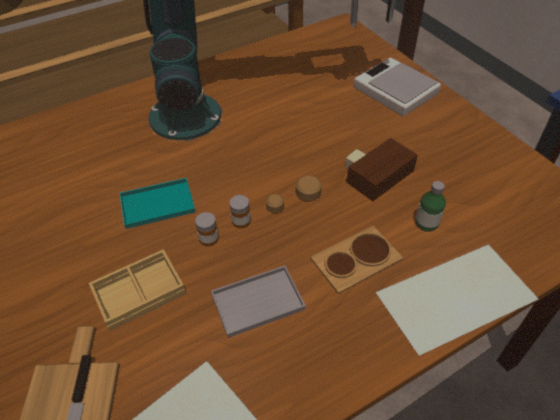

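```bash
cat > m.py <<'E'
from h import *
c=calibration("top"); Z=np.load("top.npz"); im,d,P=Z["im"],Z["d"],Z["P"]; Rm=rot(c)
def onplane(uv,z):
    uv=np.atleast_2d(uv).astype(float)
    r=np.c_[(uv[:,0]-c["cx"])/c["fx"],(uv[:,1]-c["cy"])/c["fy"],np.ones(len(uv))]@Rm.T
    e=np.array(c["eye"]); return (e+r*((z-e[2])/r[:,2])[:,None])[:,:2]
def comp(mask,seed):
    n,l=cv2.connectedComponents(mask.astype(np.uint8),connectivity=4)
    w=l[seed[1]-3:seed[1]+4,seed[0]-3:seed[0]+4]; k=np.bincount(w[w>0]).argmax()
    v,u=np.nonzero(l==k); return np.c_[u,v]
def tops(seed,h,tol=.012):
    return comp((abs(P[...,2]-h)<tol)&(d>0),seed)
E
python3 - <<'E'
from m import *
print("table z",[P[v,u,2].round(4) for u,v in((250,260),(200,290),(330,200),(400,330))])
for n,s,h in(("jar1",(291,234),.07),("jar2",(321,231),.07),("big",(223,232),.036),("small",(257,233),.032)):
    q=onplane(tops(s,h),h); print(n,len(q),q.mean(0).round(4),np.ptp(q,0).round(4), cv2.minEnclosingCircle(q.astype(np.float32)))
hsv=cv2.cvtColor(im,cv2.COLOR_RGB2HSV)
def rect(n,q): 
    r=cv2.minAreaRect(q.astype(np.float32)); print(n,len(q),np.round(r[0],4),np.round(r[1],4),round(r[2],1))
m=(im.min(-1)>140)&(hsv[...,1]<90); rect("brick",onplane(comp(m,(164,236)),.038))
rect("riser",onplane(tops((150,212),.058,.010),.058))
m=(hsv[...,1]<70)&(im.min(-1)>90); rect("pan",onplane(comp(m,(317,157)),.008))
for n,s in(("board",(230,167)),("crate",(375,211))):
    for t in (70,):
        print(n,im[s[1],s[0]],hsv[s[1],s[0]])
m=(im[...,2]>70)&(im[...,0]>150); rect("board",onplane(comp(m,(255,165)),.014)); rect("crate",onplane(comp(m,(375,212)),.02))
m=hsv[...,2]<95
for n,s in(("P big",(216,150)),("P small",(245,150))):
    q=onplane(comp(m,s),.010); print(n,len(q),cv2.minEnclosingCircle(q.astype(np.float32)),q.mean(0))
E
```

```text
table z [np.float64(-0.0007), np.float64(-0.0036), np.float64(-0.0072), np.float64(0.0023)]
jar1 224 [ 0.4382 -0.0452] [0.0423 0.0423] ((0.43810731172561646, -0.045347005128860474), 0.022221000865101814)
jar2 229 [ 0.4462 -0.1348] [0.0423 0.0423] ((0.4462314248085022, -0.13459253311157227), 0.022692622616887093)
big 425 [0.4427 0.1414] [0.0598 0.06  ] ((0.4428621828556061, 0.14145424962043762), 0.03153995797038078)
small 196 [0.4419 0.046 ] [0.0409 0.0383] ((0.44194409251213074, 0.04597223922610283), 0.02139435149729252)
brick 209 [0.4293 0.3012] [0.038  0.0414] 15.3
riser 2016 [0.4902 0.3311] [0.0905 0.1614] 11.2
pan 2336 [ 0.6567 -0.1186] [0.1724 0.1119] 81.5
board [183 142  93] [ 16 125 183]
crate [192 171 111] [ 22 108 192]
board 1188 [0.6732 0.1265] [0.1078 0.174 ] 0.1
crate 2078 [ 0.5055 -0.3297] [0.1105 0.173 ] 0.2
P big 640 ((0.6746670007705688, 0.1639517992734909), 0.04066856950521469) [0.67498199 0.16415814]
P small 332 ((0.6749477386474609, 0.0824018344283104), 0.029634037986397743) [0.67527648 0.0824723 ]
```

Steel pan is at top-picture pixel (317,157), which matches "stainless, plain rectangle". The turquoise one at (344,291) is the look-alike, so I leave it. The measured sizes match the given ones. I'll start with the brick, turning the wrist so the jaw direction is -77°.

jog_arm(xyz=[[0, 0, 0], [0, 0, 0], [0, 0, 0], [0, 0, 0], [0, 0, 0], [0, 0, 0], [0, 0, 0], [0, 0, 0], [0, 0, 0], [0, 0, 0]], twist=[[0, 0, 7.56], [0, 0, 7.56], [0, 0, 7.56], [0, 0, 7.56], [0, 0, 7.56], [0, 0, 7.56], [0, 0, 7.56], [0, 0, 7.56], [0, 0, 7.56], [0, 0, 7.56]], grip=0, grip_force=25)

```text
time_s: 2.0
ee_pos: [0.1503, 0.5291, 0.1977]
tcp_rot: [-0.0, 0.718, 0.696, 0.0]
ft_force: [0.1, -0.0, 0.2]
finger_gap: 0.0939
```

jog_arm(xyz=[[0, 0, 0], [0, 0, 0], [0, 0, 0], [0, 0, 0], [0, 0, 0], [0, 0, 0], [0, 0, 0], [0, 0, 0], [0, 0, 0], [0, 0, 0]], twist=[[0, 0, 7.56], [0, 0, 7.56], [0, 0, 7.56], [0, 0, 7.56], [0, 0, 7.56], [0, 0, 7.56], [0, 0, 7.56], [0, 0, 7.56], [0, 0, 7.56], [0, 0, 7.56]])

```text
time_s: 3.0
ee_pos: [0.1503, 0.5291, 0.1977]
tcp_rot: [-0.0, 0.994, 0.11, 0.0]
ft_force: [-0.1, -0.1, 0.3]
finger_gap: 0.0937
```

jog_arm(xyz=[[2.17, 2.85, 0.7], [2.17, 2.85, 0.7], [2.17, 2.85, 0.7], [2.17, 2.85, 0.7], [2.17, 2.85, 0.7], [2.17, 2.85, 0.7], [2.17, 2.85, 0.7], [2.17, 2.85, 0.7], [2.17, 2.85, 0.7], [2.17, 2.85, 0.7]], twist=[[0, 0, 0], [0, 0, 0], [0, 0, 0], [0, 0, 0], [0, 0, 0], [0, 0, 0], [0, 0, 0], [0, 0, 0], [0, 0, 0], [0, 0, 0]])

```text
time_s: 4.0
ee_pos: [0.4267, 0.2988, 0.1276]
tcp_rot: [-0.0, 0.994, 0.113, 0.0]
ft_force: [-0.2, -0.7, 0.1]
finger_gap: 0.0942
```

jog_arm(xyz=[[0, 0, 1.3], [0, 0, 1.3], [0, 0, 1.3], [0, 0, 1.3], [0, 0, 1.3], [0, 0, 1.3], [0, 0, 1.3], [0, 0, 1.2], [0, 0, 0], [0, 0, 0]], twist=[[0, 0, 0], [0, 0, 0], [0, 0, 0], [0, 0, 0], [0, 0, 0], [0, 0, 0], [0, 0, 0], [0, 0, 0], [0, 0, 0], [0, 0, 0]])

```text
time_s: 5.0
ee_pos: [0.4256, 0.2999, 0.0245]
tcp_rot: [0.0, 0.994, 0.113, -0.0]
ft_force: [0.7, 0.1, -0.1]
finger_gap: 0.0942
```

jog_arm(xyz=[[0, 0, 0], [0, 0, 0], [0, 0, 0], [0, 0, 0], [0, 0, 0], [0, 0, 0], [0, 0, 0], [0, 0, 0], [0, 0, 0], [0, 0, 0]], twist=[[0, 0, 0], [0, 0, 0], [0, 0, 0], [0, 0, 0], [0, 0, 0], [0, 0, 0], [0, 0, 0], [0, 0, 0], [0, 0, 0], [0, 0, 0]], grip=0.6, grip_force=15)

```text
time_s: 6.0
ee_pos: [0.4256, 0.2998, 0.0247]
tcp_rot: [0.0, 0.994, 0.113, -0.0]
ft_force: [-0.8, -1.4, 1.5]
finger_gap: 0.0461
```

jog_arm(xyz=[[-0.7, 0, 0], [-0.8, 0, 0], [-0.8, 0, 0], [-0.8, 0, 0], [-0.8, 0, 0], [-0.8, 0, 0], [-0.8, 0, 0], [-0.8, 0, 0], [-0.7, 0, 0], [0, 0, 0]], twist=[[0, 0, 0], [0, 0, 0], [0, 0, 0], [0, 0, 0], [0, 0, 0], [0, 0, 0], [0, 0, 0], [0, 0, 0], [0, 0, 0], [0, 0, 0]])

```text
time_s: 7.0
ee_pos: [0.3559, 0.2839, 0.0247]
tcp_rot: [0.0, 0.994, 0.113, -0.001]
ft_force: [-2.1, -0.1, 2.0]
finger_gap: 0.0463
```

jog_arm(xyz=[[0, 0, 0], [0, 0, 0], [0, 0, 0], [0, 0, 0], [0.5, 0, 0], [0.6, 0, 0], [0.6, 0, 0], [0.6, 0, 0], [0.4, 0, 0], [0, 0, 0]], twist=[[0, 0, 0], [0, 0, 0], [0, 0, 0], [0, 0, 0], [0, 0, 0], [0, 0, 0], [0, 0, 0], [0, 0, 0], [0, 0, 0], [0, 0, 0]], grip=0.3)

```text
time_s: 8.0
ee_pos: [0.3844, 0.2904, 0.0247]
tcp_rot: [-0.0, 0.994, 0.113, 0.0]
ft_force: [-0.4, 0.1, -0.2]
finger_gap: 0.066
```

Run:
```python
from h import *
import m
im,d=grab_frame("top"); save("t3",im); P=cloud(d,calibration("top"))
cv2.imwrite("pics/t3c.png",cv2.resize(im[180:290,100:250],None,fx=4,fy=4,interpolation=2)[...,::-1])
```

```text
(no output)
```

View pics/t3c.png

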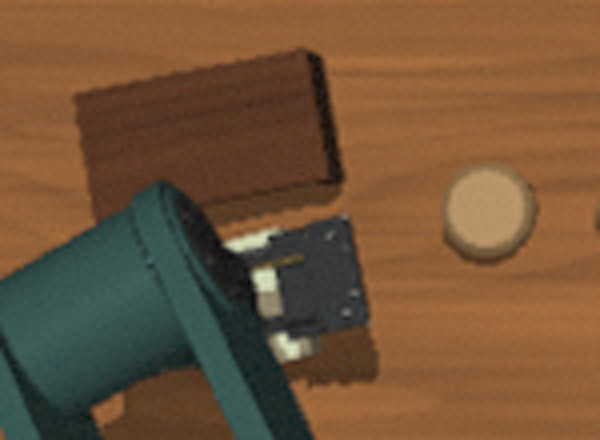

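The brick is clear of the riser (riser front edge near crop row 210, brick between rows 235 and 355), and the jaws sit near its middle.

jog_arm(xyz=[[0, 0, 0], [0, 0, 0], [0, 0, 0], [0, 0, 0], [0, 0, 0], [0, 0, -1], [0, 0, -1.5], [0, 0, -2], [0, 0, -2], [0, 0, -1.5]], twist=[[0, 0, 0], [0, 0, 0], [0, 0, 0], [0, 0, 0], [0, 0, 0], [0, 0, 0], [0, 0, 0], [0, 0, 0], [0, 0, 0], [0, 0, 0]], grip=0.6, grip_force=25)

```text
time_s: 9.05
ee_pos: [0.384, 0.2902, 0.1063]
tcp_rot: [-0.0, 0.994, 0.113, 0.001]
ft_force: [-0.9, 0.0, -1.9]
finger_gap: 0.0456
```

jog_arm(xyz=[[0, 0, 0], [0, 0, 0], [0, 0, 0], [0, 0, 0], [0, 0, 0], [0, 0, 0], [0, 0, 0], [0, 0, 0], [0, 0, 0], [0, 0, 0]], twist=[[0, 0, -6.88], [0, 0, -6.88], [0, 0, -6.88], [0, 0, -6.88], [0, 0, -6.88], [0, 0, -6.88], [0, 0, -6.88], [0, 0, -6.88], [0, 0, -6.88], [0, 0, -6.88]])

```text
time_s: 10.05
ee_pos: [0.3835, 0.29, 0.1048]
tcp_rot: [0.0, 0.755, 0.656, -0.0]
ft_force: [0.4, 0.5, -2.5]
finger_gap: 0.046
```

jog_arm(xyz=[[-1, 0.9, 0], [-1.82, 1.65, 0], [-1.82, 1.65, 0], [-1.82, 1.65, 0], [-1.82, 1.65, 0], [-1.82, 1.65, 0], [-1.82, 1.65, 0], [-1.82, 1.65, 0], [-1.82, 1.65, 0], [-1.82, 1.65, 0]], twist=[[0, 0, 0], [0, 0, 0], [0, 0, 0], [0, 0, 0], [0, 0, 0], [0, 0, 0], [0, 0, 0], [0, 0, 0], [0, 0, 0], [0, 0, 0]])

```text
time_s: 11.05
ee_pos: [0.5151, 0.0935, 0.1048]
tcp_rot: [0.0, 0.757, 0.653, -0.0]
ft_force: [0.2, 0.1, -1.8]
finger_gap: 0.0456
```

jog_arm(xyz=[[-1.9, 1.7, 0], [-1.9, 1.7, 0], [-1.9, 1.7, 0], [-1.9, 1.7, 0], [-1.9, 1.7, 0], [-1.9, 1.7, 0], [-1.9, 1.7, 0], [-1.9, 1.7, 0], [-1.6, 1.5, 0], [-1.6, 1.4, 0]], twist=[[0, 0, 0], [0, 0, 0], [0, 0, 0], [0, 0, 0], [0, 0, 0], [0, 0, 0], [0, 0, 0], [0, 0, 0], [0, 0, 0], [0, 0, 0]])

```text
time_s: 12.05
ee_pos: [0.6515, -0.1125, 0.1044]
tcp_rot: [-0.0, 0.757, 0.653, -0.001]
ft_force: [-1.0, 0.5, -3.8]
finger_gap: 0.0457
```

jog_arm(xyz=[[-0.3, 0.4, 0], [-0.2, 0.3, 1], [0, 0, 1.2], [0, 0, 1.2], [0, 0, 1.2], [0, 0, 1], [0, 0, 0.8], [0, 0, 0.7], [0, 0, 0.4], [0, 0, 0]], twist=[[0, 0, 0], [0, 0, 0], [0, 0, 0], [0, 0, 0], [0, 0, 0], [0, 0, 0], [0, 0, 0], [0, 0, 0], [0, 0, 0], [0, 0, 0]])

```text
time_s: 13.05
ee_pos: [0.6574, -0.116, 0.029]
tcp_rot: [-0.0, 0.756, 0.654, -0.0]
ft_force: [-0.5, -0.0, -1.3]
finger_gap: 0.0454
```

jog_arm(xyz=[[0, 0, 0.1], [0, 0, 0], [0, 0, 0], [0, 0, 0], [0, 0, 0], [0, 0, -1], [0, 0, -1.5], [0, 0, -2], [0, 0, -2], [0, 0, -2]], twist=[[0, 0, 0], [0, 0, 0], [0, 0, 0], [0, 0, 0], [0, 0, 0], [0, 0, 0], [0, 0, 0], [0, 0, 0], [0, 0, 0], [0, 0, 0]], grip=0.34)

```text
time_s: 14.05
ee_pos: [0.6582, -0.1162, 0.1164]
tcp_rot: [0.001, 0.756, 0.654, 0.001]
ft_force: [-0.1, -1.1, -0.1]
finger_gap: 0.0619
```

jog_arm(xyz=[[0.4, -2, -0.5], [0.4, -2.5, -0.5], [0.4, -2.5, -0.5], [0.4, -2.5, 0], [0.4, -2.5, 0], [0.4, -2.5, 0], [0.4, -2.5, 0], [0.4, -2.5, 0], [0.4, -2, 0], [0.3, -1.2, 0]], twist=[[0, 0, 0], [0, 0, 0], [0, 0, 0], [0, 0, 0], [0, 0, 0], [0, 0, 0], [0, 0, 0], [0, 0, 0], [0, 0, 0], [0, 0, 0]], grip=0)

```text
time_s: 15.05
ee_pos: [0.4381, -0.0446, 0.1305]
tcp_rot: [0.001, 0.756, 0.654, 0.001]
ft_force: [0.2, 0.7, 0.3]
finger_gap: 0.0938
```

Run:
```python
from h import *
print(arm.get_obs()["ee_pos"])
im,d=grab_frame("scene"); cv2.imwrite("pics/s4.png",cv2.resize(im[120:340,80:400],None,fx=2.4,fy=2.4,interpolation=2)[...,::-1])
```

```text
[ 0.43807965 -0.04457998  0.13046799]
```

View pics/s4.png

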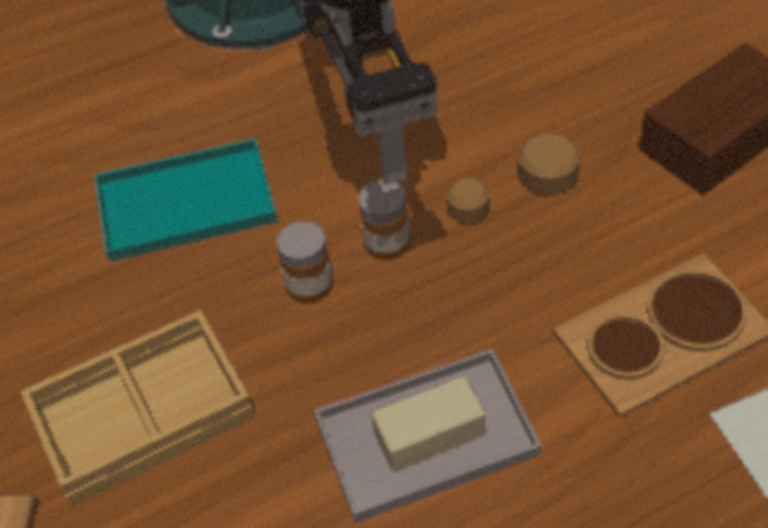

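The brick lies flat in the steel pan, near its middle (crop (430,425)). Jar 1 is under the gripper.

jog_arm(xyz=[[0, 0, 1], [0, 0, 1.2], [0, 0, 1.2], [0, 0, 1.2], [0, 0, 1.2], [0, 0, 1.2], [0, 0, 1], [0, 0, 0], [0, 0, 0], [0, 0, 0]], twist=[[0, 0, 0], [0, 0, 0], [0, 0, 0], [0, 0, 0], [0, 0, 0], [0, 0, 0], [0, 0, 0], [0, 0, 0], [0, 0, 0], [0, 0, 0]])

```text
time_s: 16.1
ee_pos: [0.4393, -0.045, 0.0494]
tcp_rot: [0.001, 0.756, 0.654, 0.0]
ft_force: [-0.2, -0.5, 0.6]
finger_gap: 0.0944
```

jog_arm(xyz=[[0, 0, 0], [0, 0, 0], [0, 0, 0], [0, 0, 0], [0, 0, 0], [0, 0, 0], [0, 0, 0], [0, 0, 0], [0, 0, 0], [0, 0, 0]], twist=[[0, 0, 0], [0, 0, 0], [0, 0, 0], [0, 0, 0], [0, 0, 0], [0, 0, 0], [0, 0, 0], [0, 0, 0], [0, 0, 0], [0, 0, 0]], grip=0.6, grip_force=20)

```text
time_s: 17.1
ee_pos: [0.4388, -0.0449, 0.0488]
tcp_rot: [0.0, 0.756, 0.654, 0.0]
ft_force: [0.3, -0.5, -0.4]
finger_gap: 0.0444
```

jog_arm(xyz=[[0, 0, -0.5], [0, 0, -1], [0, 0, -1], [0, 0, -1.2], [0, 0, -1.2], [0, 0, -1.2], [0, 0, -1.2], [0, 0, -1.2], [0, 0, -0.5], [0, 0, 0]], twist=[[0, 0, 0], [0, 0, 0], [0, 0, 0], [0, 0, 0], [0, 0, 0], [0, 0, 0], [0, 0, 0], [0, 0, 0], [0, 0, 0], [0, 0, 0]])

```text
time_s: 18.1
ee_pos: [0.4393, -0.045, 0.1398]
tcp_rot: [0.001, 0.756, 0.654, 0.001]
ft_force: [-0.4, 0.4, -2.3]
finger_gap: 0.0446
```

jog_arm(xyz=[[-1.5, 0.5, 0], [-2.2, 0.8, 0], [-2.2, 0.8, 0], [-2.2, 0.8, 0], [-2.2, 0.8, 0], [-2.2, 0.8, 0], [-2.2, 0.8, 0], [-2.2, 0.8, 0], [-2.2, 0.8, 0], [-2.2, 0.8, 0]], twist=[[0, 0, 0], [0, 0, 0], [0, 0, 0], [0, 0, 0], [0, 0, 0], [0, 0, 0], [0, 0, 0], [0, 0, 0], [0, 0, 0], [0, 0, 0]])

```text
time_s: 19.1
ee_pos: [0.4839, -0.2674, 0.1375]
tcp_rot: [-0.001, 0.756, 0.654, -0.0]
ft_force: [-0.4, 0.4, -1.9]
finger_gap: 0.0444
```

jog_arm(xyz=[[-2.2, 0.8, 0], [-2.2, 0.8, 0], [-2.2, 0.8, 0], [-2.0, 0.7, 0], [-1.4, 0.5, 0], [0, 0, 0.5], [0, 0, 0.8], [0, 0, 0.8], [0, 0, 0.8], [0, 0, 0.8]], twist=[[0, 0, 0], [0, 0, 0], [0, 0, 0], [0, 0, 0], [0, 0, 0], [0, 0, 0], [0, 0, 0], [0, 0, 0], [0, 0, 0], [0, 0, 0]])

```text
time_s: 20.1
ee_pos: [0.5053, -0.3699, 0.1007]
tcp_rot: [-0.0, 0.756, 0.655, 0.0]
ft_force: [-0.1, -0.1, -2.0]
finger_gap: 0.0447
```

jog_arm(xyz=[[0, 0, 0.7], [0, 0, 0.7], [0, 0, 0.7], [0, 0, 0.7], [0, 0, 0.6], [0, 0, 0.5], [0, 0, 0.3], [0, 0, 0.2], [0, 0, 0], [0, 0, 0]], twist=[[0, 0, 0], [0, 0, 0], [0, 0, 0], [0, 0, 0], [0, 0, 0], [0, 0, 0], [0, 0, 0], [0, 0, 0], [0, 0, 0], [0, 0, 0]])

```text
time_s: 21.1
ee_pos: [0.5057, -0.371, 0.0579]
tcp_rot: [0.0, 0.756, 0.654, 0.0]
ft_force: [-0.4, 0.6, -2.0]
finger_gap: 0.0444
```

jog_arm(xyz=[[0, 0, 0.1], [0, 0, 0.1], [0, 0, 0.1], [0, 0, 0], [0, 0, 0], [0, 0, 0], [0, 0, 0], [0, 0, 0], [0, 0, 0], [0, 0, 0]], twist=[[0, 0, 0], [0, 0, 0], [0, 0, 0], [0, 0, 0], [0, 0, 0], [0, 0, 0], [0, 0, 0], [0, 0, 0], [0, 0, 0], [0, 0, 0]])

```text
time_s: 22.1
ee_pos: [0.5056, -0.3709, 0.0548]
tcp_rot: [0.0, 0.756, 0.654, 0.0]
ft_force: [0.0, 0.2, 0.7]
finger_gap: 0.0448
```

jog_arm(xyz=[[0, 0, 0], [0, 0, 0], [0, 0, 0], [0, 0, 0], [0, 0, 0], [0, 0, -1], [0, 0, -1.2], [0, 0, -1.5], [0, 0, -2], [0, 0, -2]], twist=[[0, 0, 0], [0, 0, 0], [0, 0, 0], [0, 0, 0], [0, 0, 0], [0, 0, 0], [0, 0, 0], [0, 0, 0], [0, 0, 0], [0, 0, 0]], grip=0.34)

```text
time_s: 23.1
ee_pos: [0.5058, -0.3711, 0.1341]
tcp_rot: [0.001, 0.756, 0.654, 0.0]
ft_force: [0.6, -0.1, 1.0]
finger_gap: 0.062
```

jog_arm(xyz=[[1.5, -0.6, 0], [2.5, -1, 0], [2.5, -1, 0], [2.5, -1, 0], [2.5, -1, 0], [2.5, -1, 0], [2.5, -1, 0], [2.5, -1, 0], [2.5, -1, 0], [1, -0.7, 0]], twist=[[0, 0, 0], [0, 0, 0], [0, 0, 0], [0, 0, 0], [0, 0, 0], [0, 0, 0], [0, 0, 0], [0, 0, 0], [0, 0, 0], [0, 0, 0]], grip=0)

```text
time_s: 24.1
ee_pos: [0.446, -0.1334, 0.1335]
tcp_rot: [0.001, 0.756, 0.655, 0.001]
ft_force: [-0.1, -0.2, -1.3]
finger_gap: 0.0937
```

jog_arm(xyz=[[0, 0, 1], [0, 0, 1.3], [0, 0, 1.3], [0, 0, 1.3], [0, 0, 1.3], [0, 0, 1.2], [0, 0, 1], [0, 0, 0], [0, 0, 0], [0, 0, 0]], twist=[[0, 0, 0], [0, 0, 0], [0, 0, 0], [0, 0, 0], [0, 0, 0], [0, 0, 0], [0, 0, 0], [0, 0, 0], [0, 0, 0], [0, 0, 0]])

```text
time_s: 25.1
ee_pos: [0.4464, -0.1351, 0.0484]
tcp_rot: [0.001, 0.756, 0.654, 0.0]
ft_force: [0.5, -0.1, -0.9]
finger_gap: 0.0938
```

jog_arm(xyz=[[0, 0, 0], [0, 0, 0], [0, 0, 0], [0, 0, 0], [0, 0, 0], [0, 0, 0], [0, 0, 0], [0, 0, 0], [0, 0, 0], [0, 0, 0]], twist=[[0, 0, 0], [0, 0, 0], [0, 0, 0], [0, 0, 0], [0, 0, 0], [0, 0, 0], [0, 0, 0], [0, 0, 0], [0, 0, 0], [0, 0, 0]], grip=0.6)

```text
time_s: 26.1
ee_pos: [0.4461, -0.1349, 0.0478]
tcp_rot: [0.0, 0.756, 0.654, 0.0]
ft_force: [1.0, -0.0, 0.7]
finger_gap: 0.0443
```

jog_arm(xyz=[[0, 0, -0.5], [0, 0, -1], [0, 0, -1], [0, 0, -1], [0, 0, -1], [0, 0, -1], [0, 0, -0.5], [0, 0, 0], [0, 0, 0], [0, 0, 0]], twist=[[0, 0, 0], [0, 0, 0], [0, 0, 0], [0, 0, 0], [0, 0, 0], [0, 0, 0], [0, 0, 0], [0, 0, 0], [0, 0, 0], [0, 0, 0]])

```text
time_s: 27.1
ee_pos: [0.4454, -0.1347, 0.107]
tcp_rot: [-0.001, 0.756, 0.654, -0.0]
ft_force: [0.1, 0.1, -0.9]
finger_gap: 0.0446
```

jog_arm(xyz=[[-1, 0.6, 0], [-1.6, 0.9, 0], [-1.6, 0.9, 0], [-1.7, 1, 0], [-1.7, 1, 0], [-1.7, 1, 0], [-1.7, 1, 0], [-1.6, 0.9, 0], [-1.2, 0.6, 0], [-0.5, 0.3, 0]], twist=[[0, 0, 0], [0, 0, 0], [0, 0, 0], [0, 0, 0], [0, 0, 0], [0, 0, 0], [0, 0, 0], [0, 0, 0], [0, 0, 0], [0, 0, 0]])

```text
time_s: 28.1
ee_pos: [0.5065, -0.2904, 0.107]
tcp_rot: [-0.0, 0.757, 0.654, -0.0]
ft_force: [-0.3, 0.0, -0.9]
finger_gap: 0.0444
```

jog_arm(xyz=[[0, 0, 0.6], [0, 0, 0.8], [0, 0, 0.8], [0, 0, 0.8], [0, 0, 0.8], [0, 0, 0.7], [0, 0, 0.4], [0, 0, 0.2], [0, 0, 0.1], [0, 0, 0]], twist=[[0, 0, 0], [0, 0, 0], [0, 0, 0], [0, 0, 0], [0, 0, 0], [0, 0, 0], [0, 0, 0], [0, 0, 0], [0, 0, 0], [0, 0, 0]])

```text
time_s: 29.1
ee_pos: [0.5066, -0.2882, 0.0559]
tcp_rot: [0.0, 0.756, 0.654, 0.0]
ft_force: [0.1, 0.0, -1.2]
finger_gap: 0.0443
```

jog_arm(xyz=[[0, 0, 0.1], [0, 0, 0.1], [0, 0, 0], [0, 0, 0], [0, 0, 0], [0, 0, 0], [0, 0, 0], [0, 0, 0], [0, 0, 0], [0, 0, 0]], twist=[[0, 0, 0], [0, 0, 0], [0, 0, 0], [0, 0, 0], [0, 0, 0], [0, 0, 0], [0, 0, 0], [0, 0, 0], [0, 0, 0], [0, 0, 0]])

```text
time_s: 30.1
ee_pos: [0.5066, -0.2882, 0.0539]
tcp_rot: [0.0, 0.756, 0.654, 0.0]
ft_force: [0.0, 0.0, 0.3]
finger_gap: 0.0445
```

jog_arm(xyz=[[0, 0, 0], [0, 0, 0], [0, 0, 0], [0, 0, 0], [0, 0, 0], [0, 0, -1], [0, 0, -1.2], [0, 0, -1.5], [0, 0, -2], [0, 0, -1]], twist=[[0, 0, 0], [0, 0, 0], [0, 0, 0], [0, 0, 0], [0, 0, 0], [0, 0, 0], [0, 0, 0], [0, 0, 0], [0, 0, 0], [0, 0, 0]], grip=0.34)

```text
time_s: 31.1
ee_pos: [0.5077, -0.289, 0.1244]
tcp_rot: [0.003, 0.756, 0.654, 0.001]
ft_force: [0.2, 0.1, 0.1]
finger_gap: 0.062
```

jog_arm(xyz=[[1.9, -0.6, 0], [3, -1, 0], [3.4, -1.2, 0], [3.5, -1.3, 0], [3.5, -1.3, 0], [3.5, -1.3, 0], [3.5, -1.2, 0], [3.5, -1.2, 0], [3.2, -1.2, 0], [3.1, -1, 0]], twist=[[0, 0, 0], [0, 0, 0], [0, 0, 0], [0, 0, 0], [0, 0, 0], [0, 0, 0], [0, 0, 0], [0, 0, 0], [0, 0, 0], [0, 0, 0]], grip=0.1)

```text
time_s: 32.1
ee_pos: [0.4404, 0.0472, 0.1217]
tcp_rot: [0.001, 0.756, 0.654, 0.001]
ft_force: [-0.4, -0.5, 0.6]
finger_gap: 0.0845
```

Run:
```python
from h import *
print(arm.get_obs()["ee_pos"])
im,d=grab_frame("scene"); cv2.imwrite("pics/s5.png",cv2.resize(im[120:340,80:400],None,fx=2.4,fy=2.4,interpolation=2)[...,::-1])
```

```text
[0.44040655 0.04720062 0.12172256]
```

View pics/s5.png

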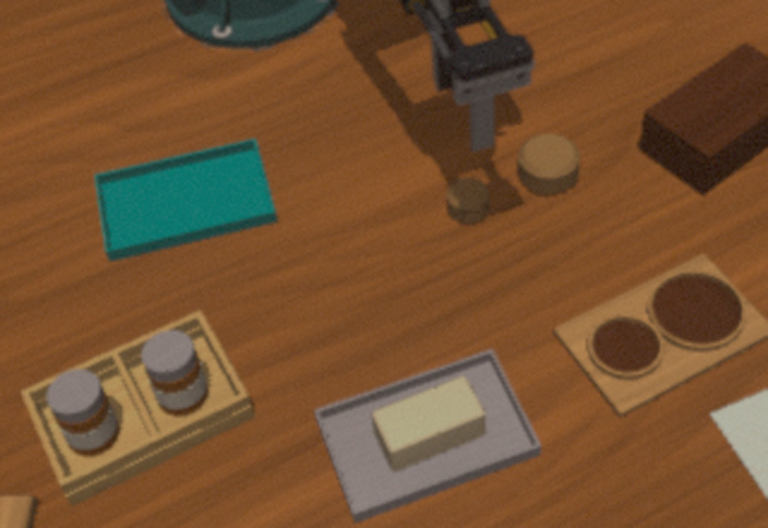

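Both jars stand upright, one per bay (crop (83,410) and (175,370)). Next is the small wheel.

jog_arm(xyz=[[-0.1, 0.1, 1], [0, 0, 1.4], [0, 0, 1.5], [0, 0, 1.5], [0, 0, 1.5], [0, 0, 1.3], [0, 0, 1], [0, 0, 0], [0, 0, 0], [0, 0, 0]], twist=[[0, 0, 0], [0, 0, 0], [0, 0, 0], [0, 0, 0], [0, 0, 0], [0, 0, 0], [0, 0, 0], [0, 0, 0], [0, 0, 0], [0, 0, 0]])

```text
time_s: 33.15
ee_pos: [0.4423, 0.0445, 0.0295]
tcp_rot: [0.001, 0.756, 0.654, 0.001]
ft_force: [0.3, -0.2, 0.2]
finger_gap: 0.0841
```

jog_arm(xyz=[[0, 0, 0], [0, 0, 0], [0, 0, 0], [0, 0, 0], [0, 0, 0], [0, 0, 0], [0, 0, 0], [0, 0, 0], [0, 0, 0], [0, 0, 0]], twist=[[0, 0, 0], [0, 0, 0], [0, 0, 0], [0, 0, 0], [0, 0, 0], [0, 0, 0], [0, 0, 0], [0, 0, 0], [0, 0, 0], [0, 0, 0]], grip=0.62)

```text
time_s: 34.15
ee_pos: [0.4415, 0.0446, 0.0287]
tcp_rot: [-0.0, 0.756, 0.654, 0.0]
ft_force: [0.5, 0.5, -0.3]
finger_gap: 0.0356
```

jog_arm(xyz=[[0, 0, -0.5], [0, 0, -1], [0, 0, -1], [0, 0, -1], [0, 0, -1], [0, 0, -0.5], [0, 0, 0], [0, 0, 0], [0, 0, 0], [0, 0, 0]], twist=[[0, 0, 0], [0, 0, 0], [0, 0, 0], [0, 0, 0], [0, 0, 0], [0, 0, 0], [0, 0, 0], [0, 0, 0], [0, 0, 0], [0, 0, 0]])

```text
time_s: 35.15
ee_pos: [0.4411, 0.0447, 0.078]
tcp_rot: [-0.0, 0.756, 0.654, -0.0]
ft_force: [-0.3, -0.5, 0.1]
finger_gap: 0.0355
```

Run:
```python
from h import *
im,d=grab_frame("wrist"); s,_=grab_frame("scene")
a=cv2.resize(s[150:270,200:360],(800,600)[:2] and (533,400),interpolation=2); b=cv2.resize(im,(267*2,400))
cv2.imwrite("pics/s6.png",cv2.resize(np.hstack([a,b]),(800,300))[...,::-1])
```

```text
(no output)
```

View pics/s6.png

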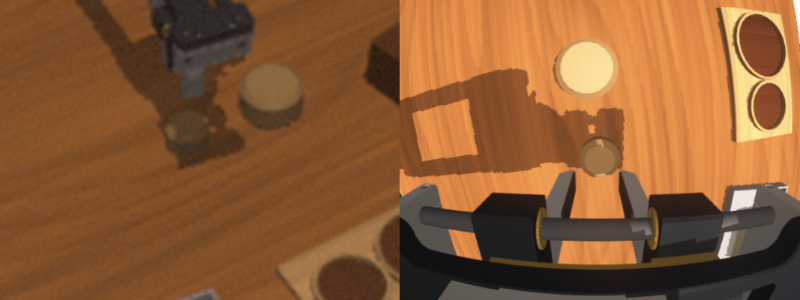

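The grasp missed. The small wheel is still on the table and appears ahead of the fingers in the wrist view, so I'll measure it again.

Run:
```python
from h import *
o=arm.get_obs(); print(o["ee_pos"])
for n in("scene","wrist","top"):
    im,d=grab_frame(n); c=calibration(n); Rm=rot(c)
    for r in recognise(n,"wheel_small")[:3]:
        u,v=r["pixel"]; x,y=(u-c["cx"])/c["fx"],(v-c["cy"])/c["fy"]
        if n=="wrist":
            t=np.hypot(x,y); k=np.sin(t)/t; ray=np.array([x*k,y*k,np.cos(t)])
        else: ray=np.array([x,y,1])
        w=Rm@ray; e=np.array(c["eye"]); z=.032 if n!="scene" else .022
        print(n,round(r["conf"],2),np.round([u,v]),(e+w*(z-e[2])/w[2]).round(4))
    if n!="wrist":
        P=cloud(d,c); m=(abs(P[...,2]-.032)<.007)&(abs(P[...,0]-.445)<.04)&(abs(P[...,1]-.052)<.04)
        q=P[m]; print(n,m.sum(),q.mean(0).round(4),q.min(0).round(3),q.max(0).round(3))
```

```text
[0.44121817 0.0446483  0.07822697]
scene 0.62 [272. 203.] [0.4472 0.0393 0.022 ]
scene 182 [0.4481 0.0439 0.0302] [0.425 0.024 0.025] [0.469 0.066 0.036]
wrist 0.73 [280. 221.] [0.4448 0.0485 0.032 ]<stdin>:14: RuntimeWarning: Mean of empty slice.
  ret = um.true_divide(
Traceback (most recent call last):
ValueError: zero-size array to reduction operation minimum which has no identity
```

Run:
```python
from h import *
print(arm.nose_length)
Z=np.load("scene.npz"); c=calibration("scene"); Rm=rot(c); e=np.array(c["eye"])
im,d=grab_frame("scene")
for D,I in((Z["d"],Z["im"]),(d,im)):
    P=cloud(D,c); m=(P[...,2]>.012)&(P[...,2]<.06)&(abs(P[...,0]-.45)<.05)&(abs(P[...,1]-.045)<.045)
    n,l,s,cen=cv2.connectedComponentsWithStats(m.astype(np.uint8))
    for i in range(1,n):
        if s[i,4]>40: print(s[i],cen[i].round(2),P[l==i].mean(0).round(4),P[l==i].max(0).round(4))
im,d=grab_frame("wrist"); c=calibration("wrist"); print(c)
cv2.imwrite("pics/w7.png",cv2.resize(im[180:420,180:420],(720,720))[:600,:,::-1])
```

```text
0.019
[266 194  18  19 253] [274.23 202.27] [0.4509 0.0423 0.0268] [0.4684 0.0686 0.0379]
[266 194  18  18 250] [274.34 202.18] [0.451  0.0426 0.0271] [0.4684 0.0667 0.0349]
{'fx': 325.19226210127806, 'fy': 325.19226210127806, 'cx': 275.9971148385612, 'cy': 212.03553976725618, 'eye': array([0.45115556, 0.11207658, 0.26661833]), 'attitude': array([ 0.11911513,  0.99024369, -0.07180638, -0.00853659])}
```

View pics/w7.png

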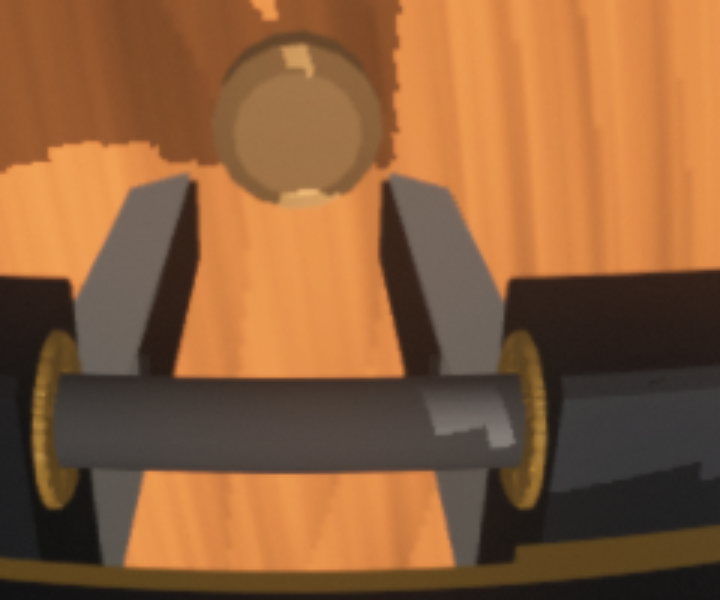

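The wheel hasn't moved, so the jaws shut above its edge (0.0356 m gap). It has to be taken lower down.

jog_arm(xyz=[[0.1, 0.1, 0], [0, 0, 0], [0, 0, 0], [0, 0, 0.5], [0, 0, 1], [0, 0, 1.1], [0, 0, 1.1], [0, 0, 1], [0, 0, 0.6], [0, 0, 0.4]], twist=[[0, 0, 0], [0, 0, 0], [0, 0, 0], [0, 0, 0], [0, 0, 0], [0, 0, 0], [0, 0, 0], [0, 0, 0], [0, 0, 0], [0, 0, 0]], grip=0.1)

```text
time_s: 36.65
ee_pos: [0.4422, 0.0455, 0.0207]
tcp_rot: [-0.0, 0.756, 0.654, -0.0]
ft_force: [-0.1, -0.3, 0.2]
finger_gap: 0.0844
```

jog_arm(xyz=[[0, 0, 0], [0, 0, 0], [0, 0, 0], [0, 0, 0], [0, 0, 0], [0, 0, 0], [0, 0, 0], [0, 0, 0], [0, 0, 0], [0, 0, 0]], twist=[[0, 0, 0], [0, 0, 0], [0, 0, 0], [0, 0, 0], [0, 0, 0], [0, 0, 0], [0, 0, 0], [0, 0, 0], [0, 0, 0], [0, 0, 0]], grip=0.62)

```text
time_s: 37.65
ee_pos: [0.4429, 0.0455, 0.0219]
tcp_rot: [0.0, 0.756, 0.654, 0.0]
ft_force: [0.6, -0.2, 2.0]
finger_gap: 0.0358
```

Run:
```python
from h import *
im,d=grab_frame("wrist"); s,_=grab_frame("scene")
a=cv2.resize(s[160:240,230:310],(500,500),interpolation=2); b=cv2.resize(im[200:380,200:380],(500,500))
cv2.imwrite("pics/s8.png",cv2.resize(np.hstack([a,b]),(800,400))[...,::-1])
```

```text
(no output)
```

View pics/s8.png

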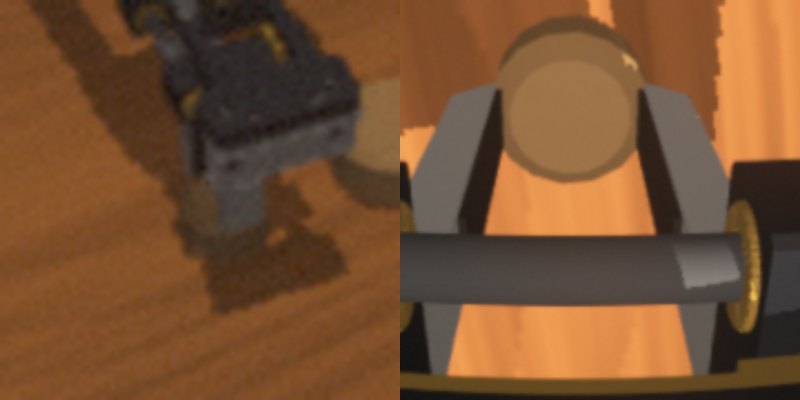

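jog_arm(xyz=[[0, 0, 0], [0, 0, -0.3], [0, 0, -0.5], [0, 0, -0.5], [0, 0, -0.5], [0, 0, -0.5], [0, 0, -0.5], [0, 0, -0.2], [0, 0, 0], [0, 0, 0]], twist=[[0, 0, 0], [0, 0, 0], [0, 0, 0], [0, 0, 0], [0, 0, 0], [0, 0, 0], [0, 0, 0], [0, 0, 0], [0, 0, 0], [0, 0, 0]])

```text
time_s: 38.75
ee_pos: [0.4425, 0.0455, 0.0516]
tcp_rot: [-0.0, 0.756, 0.654, -0.0]
ft_force: [-0.2, -0.5, -0.4]
finger_gap: 0.0356
```

```bash
cat > w.py <<'E'
from h import *
def wpt(u,v,z,c):
    x,y=(u-c["cx"])/c["fx"],(v-c["cy"])/c["fy"]; t=np.hypot(x,y); k=np.sin(t)/t
    w=rot(c)@np.array([x*k,y*k,np.cos(t)]); e=np.array(c["eye"]); return (e+w*(z-e[2])/w[2]).round(4)
E
python3 - <<'E'
from w import *
o=arm.get_obs(); print(o["ee_pos"],o["finger_gap"],o["ft_force"])
c=calibration("wrist"); im,d=grab_frame("wrist"); s,ds=grab_frame("scene")
for r in recognise("wrist","wheel_small")[:2]:
    u,v=r["pixel"]; print(u,v,r["conf"],"depth",d[int(v),int(u)],wpt(u,v,.032,c))
for r in recognise("wrist","wheel_big")[:2]:
    u,v=r["pixel"]; print("big",u,v,r["conf"],wpt(u,v,.036,c))
P=cloud(ds,calibration("scene")); print("scene wheel patch",P[196:210:3,266:284:4,2].round(3))
a=cv2.resize(s[160:240,230:310],(500,500),interpolation=2); b=cv2.resize(im[170:350,180:360],(500,500))
cv2.imwrite("pics/s9.png",cv2.resize(np.hstack([a,b]),(800,400))[...,::-1])
E
```

```text
[0.44252294 0.0454963  0.05155725] 0.035573983423346486 [-0.17317176 -0.5063137  -0.36965512]
275.4 230.9 0.87 depth 0.21458624 [0.4426 0.05   0.032 ]
big 258.8 92.4 0.84 [0.4455 0.1405 0.036 ]
scene wheel patch [[-0.001  0.034  0.072  0.071  0.   ]
 [ 0.026  0.03   0.031  0.032  0.025]
 [ 0.029  0.032  0.028  0.03   0.023]
 [ 0.014  0.028  0.025  0.029  0.021]
 [ 0.012  0.017  0.021  0.018  0.008]]
```

View pics/s9.png

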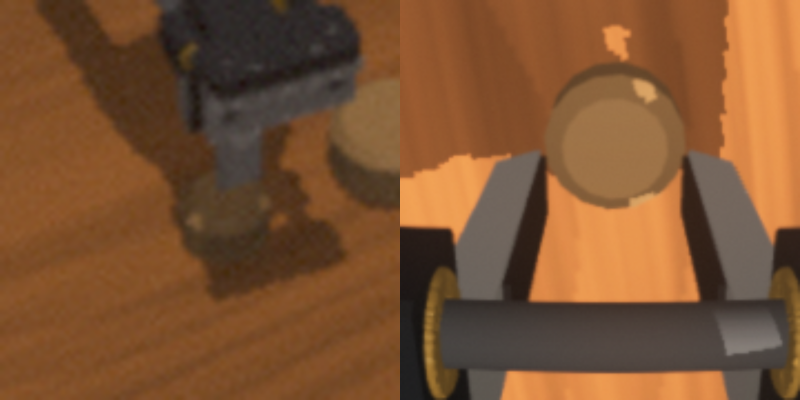

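The wheel stays put and the jaws stop at exactly the commanded opening. I'll move 4 mm towards +y, go low again and close further, to see where the wheel stops them.

jog_arm(xyz=[[0.2, 0, 0], [0.2, 0, 0], [0, 0, 0], [0, 0, 0], [0, 0, 0.3], [0, 0, 0.6], [0, 0, 0.7], [0, 0, 0.7], [0, 0, 0.5], [0, 0, 0.2]], twist=[[0, 0, 0], [0, 0, 0], [0, 0, 0], [0, 0, 0], [0, 0, 0], [0, 0, 0], [0, 0, 0], [0, 0, 0], [0, 0, 0], [0, 0, 0]], grip=0.1)

```text
time_s: 39.95
ee_pos: [0.4426, 0.0494, 0.0206]
tcp_rot: [-0.001, 0.756, 0.654, -0.001]
ft_force: [-0.1, 0.4, 0.5]
finger_gap: 0.0848
```

jog_arm(xyz=[[0, 0, 0], [0, 0, 0], [0, 0, 0], [0, 0, 0], [0, 0, 0], [0, 0, 0], [0, 0, 0], [0, 0, 0], [0, 0, 0], [0, 0, 0]], twist=[[0, 0, 0], [0, 0, 0], [0, 0, 0], [0, 0, 0], [0, 0, 0], [0, 0, 0], [0, 0, 0], [0, 0, 0], [0, 0, 0], [0, 0, 0]], grip=0.52)

```text
time_s: 40.95
ee_pos: [0.4432, 0.0495, 0.0217]
tcp_rot: [-0.0, 0.756, 0.654, 0.0]
ft_force: [-0.6, 0.4, -1.1]
finger_gap: 0.0451
```

jog_arm(xyz=[[0, 0, 0], [0, 0, 0], [0, 0, 0], [0, 0, 0], [0, 0, 0], [0, 0, 0], [0, 0, 0], [0, 0, 0], [0, 0, 0], [0, 0, 0]], twist=[[0, 0, 0], [0, 0, 0], [0, 0, 0], [0, 0, 0], [0, 0, 0], [0, 0, 0], [0, 0, 0], [0, 0, 0], [0, 0, 0], [0, 0, 0]], grip=0.7)

```text
time_s: 41.95
ee_pos: [0.4434, 0.0495, 0.0229]
tcp_rot: [0.0, 0.756, 0.654, 0.0]
ft_force: [-3.0, 0.7, 6.3]
finger_gap: 0.0315
```

Run:
```python
from h import *
o=arm.get_obs(); print(o["ee_pos"],o["finger_gap"],o["ft_force"]); T=np.array(o["ee_pos"]); Q=R.from_quat(o["tcp_rot"],scalar_first=True).as_matrix()
c=calibration("wrist"); im,d=grab_frame("wrist")
v,u=np.mgrid[:420,:560]; x=(u-c["cx"])/c["fx"]; y=(v-c["cy"])/c["fy"]; t=np.hypot(x,y); k=np.tan(t)/t
P=np.stack([x*k*d,y*k*d,d],-1)@rot(c).T+np.array(c["eye"]); L=(P-T)@Q*1000
grey=(np.ptp(im.astype(int),axis=-1)<40)&(d>0)
for a in range(-50,24,4):
    m=grey&(L[...,2]>=a)&(L[...,2]<a+4)&(abs(L[...,0])<14)
    p=L[m]; l=p[p[:,1]<0]; r=p[p[:,1]>0]
    f=lambda q:(np.percentile(q[:,1],[2,10,90,98]).round(1),np.percentile(q[:,0],[5,95]).round(1)) if len(q)>8 else None
    print(a,f(l),f(r))
col=~grey&(d>0)&(abs(L[...,0])<40)&(abs(L[...,1])<40)&(P[...,2]>.012)
q=P[col]; print("wheel pts",q.mean(0),q.min(0),q.max(0)); top=q[q[:,2]>np.percentile(q[:,2],60)]
print(np.percentile(q[:,2],[5,25,50,75,95]).round(4),top.mean(0), "tool",((top.mean(0)-T)@Q*1000).round(1))
```

```text
[0.44342436 0.0494678  0.02292695] 0.031500578436614246 [-2.95969243  0.67586677  6.34474003]
-50 (array([-27. , -25.4, -16. , -15.9]), array([-4.6,  9.4])) (array([15.5, 15.6, 25.6, 27.2]), array([-4.2,  9.4]))
-46 (array([-27.3, -26.1, -15.9, -15.8]), array([-3.7,  9.4])) (array([15.5, 15.6, 25.7, 27. ]), array([-4.4,  9.5]))
-42 (array([-27.4, -26.4, -15.9, -15.8]), array([-1.3,  9.6])) (array([15.5, 15.6, 26. , 27. ]), array([-0.1,  9.5]))
-38 (array([-27.3, -25.8, -15.9, -15.8]), array([-0.8,  9.7])) (array([15.5, 15.6, 25.4, 26.7]), array([-3.4,  9.5]))
-34 (array([-27.3, -26.2, -15.8, -15.8]), array([-3.7,  9.7])) (array([15.4, 15.5, 25.6, 26.9]), array([-4.1,  9.6]))
-30 (array([-27.2, -26. , -15.8, -15.7]), array([-2.9,  9.7])) (array([15.5, 15.6, 25.4, 26.8]), array([-3.9,  9.6]))
-26 (array([-27.1, -26.1, -15.8, -15.7]), array([-0.7,  9.7])) (array([15.4, 15.5, 25.4, 26.7]), array([-0.3,  9.7]))
-22 (array([-27. , -25.4, -15.8, -15.7]), array([-5.6,  9.7])) (array([15.4, 15.4, 25.5, 27. ]), array([-5. ,  9.6]))
-18 (array([-26.4, -24.7, -16.1, -15.7]), array([7.1, 9.6])) (array([15.4, 15.7, 24. , 25.6]), array([7.6, 9.7]))
-14 (array([-22.6, -20.5, -15.9, -15.9]), array([-6.5,  9.4])) (array([15.5, 15.6, 20.7, 21.7]), array([-6. ,  9.5]))
-10 None None
-6 None None
-2 None None
2 None None
6 None None
10 None None
14 None None
18 None None
22 None None
wheel pts [0.44685558 0.06052155 0.09579767] [0.4070188  0.02432312 0.01204619] [0.48664364 0.08834475 0.16321618]
[0.0271 0.0326 0.1406 0.1552 0.157 ] [0.4506205  0.06790787 0.15510667] tool [  19.3    4.5 -132.2]
```

The wrist depth shows why. The fingertips end about 10 mm behind the reported TCP, not 19 mm ahead of it, which also fits the lid-only grip on the jars. So the jaws closed at the top of the wheel, and the grasp has to go about 2 to 3 cm deeper. I'll open, rise and measure again.

jog_arm(xyz=[[0, 0, 0], [0, 0, 0], [0, 0, 0], [0, 0, -0.5], [0, 0, -0.6], [0, 0, -0.6], [0, 0, -0.5], [0, 0, 0], [0, 0, 0], [0, 0, 0]], twist=[[0, 0, 0], [0, 0, 0], [0, 0, 0], [0, 0, 0], [0, 0, 0], [0, 0, 0], [0, 0, 0], [0, 0, 0], [0, 0, 0], [0, 0, 0]], grip=0.1)

```text
time_s: 43.0
ee_pos: [0.4431, 0.0494, 0.0435]
tcp_rot: [-0.0, 0.756, 0.654, -0.0]
ft_force: [-0.9, -0.5, -0.5]
finger_gap: 0.0847
```

Run:
```python
from h import *
o=arm.get_obs(); print(o["ee_pos"],o["finger_gap"],o["ft_force"]); T=np.array(o["ee_pos"]); Q=R.from_quat(o["tcp_rot"],scalar_first=True).as_matrix()
c=calibration("wrist"); im,d=grab_frame("wrist"); save("w10",im)
v,u=np.mgrid[:420,:560]; x=(u-c["cx"])/c["fx"]; y=(v-c["cy"])/c["fy"]; t=np.hypot(x,y); k=np.tan(t)/t
P=np.stack([x*k*d,y*k*d,d],-1)@rot(c).T+np.array(c["eye"]); L=(P-T)@Q*1000
f=(abs(L[...,0])<14)&(abs(abs(L[...,1])-44)<14)&(L[...,2]>-30)&(P[...,2]>.01)
print("finger tip tool z",np.percentile(L[f][:,2],[90,98,99.5]).round(1),"x",np.percentile(L[f][:,0],[2,98]).round(1))
for n,c0,h in(("small",(.443,.047),.032),("big",(.443,.141),.036)):
    m=(abs(P[...,2]-h)<.005)&(np.hypot(P[...,0]-c0[0],P[...,1]-c0[1])<.045)
    q=P[m]; print(n,m.sum(),q.mean(0).round(4),np.ptp(q,0).round(3),cv2.minEnclosingCircle(q[:,:2].astype(np.float32)),np.percentile(q[:,2],[10,50,90]).round(4))
```

```text
[0.44305097 0.04944845 0.04347011] 0.08469718896350116 [-0.87727509 -0.53432419 -0.46321295]
finger tip tool z [-11.9  -9.5  -8.7] x [-7.7  9.6]
small 3000 [0.4428 0.0479 0.0316] [0.043 0.043 0.008] ((0.44278833270072937, 0.04604937881231308), 0.02177503891289234) [0.0284 0.0323 0.0335]
big 7999 [0.4449 0.141  0.0361] [0.063 0.063 0.008] ((0.44439756870269775, 0.14194972813129425), 0.031935714185237885) [0.0332 0.0366 0.0377]
```

jog_arm(xyz=[[-0.4, 0, 0], [0, 0, 0.5], [0, 0, 0.7], [0, 0, 0.7], [0, 0, 0.6], [0, 0, 0.6], [0, 0, 0.5], [0, 0, 0.3], [0, 0, 0.2], [0, 0, 0]], twist=[[0, 0, 0], [0, 0, 0], [0, 0, 0], [0, 0, 0], [0, 0, 0], [0, 0, 0], [0, 0, 0], [0, 0, 0], [0, 0, 0], [0, 0, 0]], grip=0.1)

```text
time_s: 44.05
ee_pos: [0.4426, 0.0455, 0.0025]
tcp_rot: [-0.0, 0.756, 0.654, -0.0]
ft_force: [-0.5, 0.2, 0.1]
finger_gap: 0.0845
```

jog_arm(xyz=[[0, 0, 0], [0, 0, 0], [0, 0, 0], [0, 0, 0], [0, 0, 0], [0, 0, 0], [0, 0, 0], [0, 0, 0], [0, 0, 0], [0, 0, 0]], twist=[[0, 0, 0], [0, 0, 0], [0, 0, 0], [0, 0, 0], [0, 0, 0], [0, 0, 0], [0, 0, 0], [0, 0, 0], [0, 0, 0], [0, 0, 0]], grip=0.6)

```text
time_s: 45.05
ee_pos: [0.4427, 0.0455, 0.0027]
tcp_rot: [0.0, 0.756, 0.654, 0.0]
ft_force: [-0.6, 0.5, 0.1]
finger_gap: 0.0433
```

The wheel is held at its full width (43 mm). Lift and carry it to the small pocket.

jog_arm(xyz=[[0, 0, -0.5], [0, 0, -0.8], [0, 0, -0.9], [0, 0, -0.9], [0, 0, -0.9], [0, 0, -0.5], [0.2, 0.6, 0], [0.3, 1, 0], [0.4, 1.5, 0], [0.5, 1.7, 0]], twist=[[0, 0, 0], [0, 0, 0], [0, 0, 0], [0, 0, 0], [0, 0, 0], [0, 0, 0], [0, 0, 0], [0, 0, 0], [0, 0, 0], [0, 0, 0]])

```text
time_s: 46.05
ee_pos: [0.4928, 0.0526, 0.047]
tcp_rot: [-0.0, 0.756, 0.654, -0.0]
ft_force: [0.6, 0.3, -0.2]
finger_gap: 0.0431
```

jog_arm(xyz=[[0.6, 2, 0], [0.6, 2.1, 0], [0.7, 2.1, 0], [0.7, 2.1, 0], [0.7, 2.1, 0], [0.6, 2.1, 0], [0.6, 2, 0], [0.5, 1.6, 0], [0.4, 1, 0], [0.2, 0.6, 0]], twist=[[0, 0, 0], [0, 0, 0], [0, 0, 0], [0, 0, 0], [0, 0, 0], [0, 0, 0], [0, 0, 0], [0, 0, 0], [0, 0, 0], [0, 0, 0]])

```text
time_s: 47.05
ee_pos: [0.6763, 0.0828, 0.0459]
tcp_rot: [-0.001, 0.756, 0.654, -0.001]
ft_force: [-0.4, 0.2, -0.2]
finger_gap: 0.0433
```

jog_arm(xyz=[[0, 0, 0], [0, 0, 0], [0, 0, 0.4], [0, 0, 0.5], [0, 0, 0.5], [0, 0, 0.3], [0, 0, 0], [0, 0, 0], [0, 0, 0], [0, 0, 0]], twist=[[0, 0, 0], [0, 0, 0], [0, 0, 0], [0, 0, 0], [0, 0, 0], [0, 0, 0], [0, 0, 0], [0, 0, 0], [0, 0, 0], [0, 0, 0]])

```text
time_s: 48.05
ee_pos: [0.6756, 0.0825, 0.031]
tcp_rot: [0.0, 0.756, 0.654, 0.0]
ft_force: [-0.1, -0.1, -1.3]
finger_gap: 0.0434
```

jog_arm(xyz=[[0, 0, 0.4], [0, 0, 0.4], [0, 0, 0.3], [0, 0, 0.3], [0, 0, 0.2], [0, 0, 0.1], [0, 0, 0.1], [0, 0, 0], [0, 0, 0], [0, 0, 0]], twist=[[0, 0, 0], [0, 0, 0], [0, 0, 0], [0, 0, 0], [0, 0, 0], [0, 0, 0], [0, 0, 0], [0, 0, 0], [0, 0, 0], [0, 0, 0]])

```text
time_s: 49.05
ee_pos: [0.6755, 0.0825, 0.0128]
tcp_rot: [0.0, 0.756, 0.654, 0.0]
ft_force: [-0.1, -0.8, 0.0]
finger_gap: 0.0435
```

jog_arm(xyz=[[0, 0, 0], [0, 0, 0], [0, 0, 0], [0, 0, 0], [0, 0, 0], [0, 0, -0.6], [0, 0, -1.2], [0, 0, -1.5], [0, 0, -1.5], [0, 0, -1]], twist=[[0, 0, 0], [0, 0, 0], [0, 0, 0], [0, 0, 0], [0, 0, 0], [0, 0, 0], [0, 0, 0], [0, 0, 0], [0, 0, 0], [0, 0, 0]], grip=0.38)

```text
time_s: 50.05
ee_pos: [0.6766, 0.0825, 0.074]
tcp_rot: [0.001, 0.756, 0.654, 0.002]
ft_force: [0.1, 0.4, -0.0]
finger_gap: 0.0583
```

jog_arm(xyz=[[0.1, -1.3, 0], [0.2, -2.4, 0], [0.3, -2.7, 0], [0.3, -2.8, 0], [0.3, -2.8, 0], [0.3, -2.8, 0], [0.3, -2.8, 0], [0.3, -2.8, 0], [0.2, -2, 0], [0.2, -1.4, 0]], twist=[[0, 0, 0], [0, 0, 0], [0, 0, 0], [0, 0, 0], [0, 0, 0], [0, 0, 0], [0, 0, 0], [0, 0, 0], [0, 0, 0], [0, 0, 0]], grip=0)

```text
time_s: 51.05
ee_pos: [0.4425, 0.1417, 0.0717]
tcp_rot: [0.0, 0.756, 0.655, 0.001]
ft_force: [0.0, -0.5, -0.3]
finger_gap: 0.0939
```

jog_arm(xyz=[[0, 0, 0], [0, 0, 0.6], [0, 0, 1], [0, 0, 1.1], [0, 0, 1.1], [0, 0, 1.1], [0, 0, 0.9], [0, 0, 0.5], [0, 0, 0], [0, 0, 0]], twist=[[0, 0, 0], [0, 0, 0], [0, 0, 0], [0, 0, 0], [0, 0, 0], [0, 0, 0], [0, 0, 0], [0, 0, 0], [0, 0, 0], [0, 0, 0]])

```text
time_s: 52.05
ee_pos: [0.4437, 0.1414, 0.0079]
tcp_rot: [0.0, 0.756, 0.654, 0.0]
ft_force: [-0.1, -0.1, -0.3]
finger_gap: 0.0942
```

jog_arm(xyz=[[0, 0, 0.2], [0, 0, 0.2], [0, 0, 0], [0, 0, 0], [0, 0, 0], [0, 0, 0], [0, 0, 0], [0, 0, 0], [0, 0, 0], [0, 0, 0]], twist=[[0, 0, 0], [0, 0, 0], [0, 0, 0], [0, 0, 0], [0, 0, 0], [0, 0, 0], [0, 0, 0], [0, 0, 0], [0, 0, 0], [0, 0, 0]], grip=0.4)

```text
time_s: 53.05
ee_pos: [0.4436, 0.1414, 0.0038]
tcp_rot: [0.0, 0.756, 0.654, 0.0]
ft_force: [0.6, -0.1, 0.1]
finger_gap: 0.0638
```

jog_arm(xyz=[[0, 0, 0], [0, 0, -0.4], [0, 0, -0.8], [0, 0, -0.9], [0, 0, -0.9], [0, 0, -0.9], [0, 0, -0.6], [0, 0, 0], [0, 0, 0], [0, 0, 0]], twist=[[0, 0, 0], [0, 0, 0], [0, 0, 0], [0, 0, 0], [0, 0, 0], [0, 0, 0], [0, 0, 0], [0, 0, 0], [0, 0, 0], [0, 0, 0]])

```text
time_s: 54.05
ee_pos: [0.443, 0.1413, 0.0482]
tcp_rot: [-0.0, 0.756, 0.654, -0.0]
ft_force: [-0.6, -0.2, -0.9]
finger_gap: 0.0638
```

jog_arm(xyz=[[0.2, 1, 0], [0.5, 2, 0], [0.6, 2.6, 0], [0.7, 2.8, 0], [0.8, 3, 0], [0.7, 3, 0], [0.7, 2.9, 0], [0.7, 2.6, 0], [0.5, 1.7, 0], [0.2, 1, 0]], twist=[[0, 0, 0], [0, 0, 0], [0, 0, 0], [0, 0, 0], [0, 0, 0], [0, 0, 0], [0, 0, 0], [0, 0, 0], [0, 0, 0], [0, 0, 0]])

```text
time_s: 55.05
ee_pos: [0.677, 0.1643, 0.0471]
tcp_rot: [-0.0, 0.756, 0.654, -0.0]
ft_force: [0.0, 0.7, -1.8]
finger_gap: 0.0633
```

jog_arm(xyz=[[0, 0, 0], [0, 0, 0.4], [0, 0, 0.5], [0, 0, 0.5], [0, 0, 0.4], [0, 0, 0.2], [0, 0, 0], [0, 0, 0], [0, 0, 0], [0, 0, 0]], twist=[[0, 0, 0], [0, 0, 0], [0, 0, 0], [0, 0, 0], [0, 0, 0], [0, 0, 0], [0, 0, 0], [0, 0, 0], [0, 0, 0], [0, 0, 0]])

```text
time_s: 56.05
ee_pos: [0.6754, 0.1644, 0.0291]
tcp_rot: [0.0, 0.756, 0.654, 0.0]
ft_force: [-0.4, 0.5, -1.4]
finger_gap: 0.0636
```

jog_arm(xyz=[[0, 0, 0.3], [0, 0, 0.4], [0, 0, 0.3], [0, 0, 0.2], [0, 0, 0.2], [0, 0, 0.1], [0, 0, 0], [0, 0, 0], [0, 0, 0], [0, 0, 0]], twist=[[0, 0, 0], [0, 0, 0], [0, 0, 0], [0, 0, 0], [0, 0, 0], [0, 0, 0], [0, 0, 0], [0, 0, 0], [0, 0, 0], [0, 0, 0]])

```text
time_s: 57.05
ee_pos: [0.6752, 0.1644, 0.0139]
tcp_rot: [0.0, 0.756, 0.654, 0.0]
ft_force: [-1.3, -0.7, 0.1]
finger_gap: 0.0636
```

jog_arm(xyz=[[0, 0, 0], [0, 0, 0], [0, 0, 0], [0, 0, 0], [0, 0, 0], [0, 0, -0.6], [0, 0, -1.2], [0, 0, -1.5], [0, 0, -2], [0, 0, -2]], twist=[[0, 0, 0], [0, 0, 0], [0, 0, 0], [0, 0, 0], [0, 0, 0], [0, 0, 0], [0, 0, 0], [0, 0, 0], [0, 0, 0], [0, 0, 0]], grip=0.15)

```text
time_s: 58.05
ee_pos: [0.6756, 0.1644, 0.0892]
tcp_rot: [0.0, 0.756, 0.654, 0.001]
ft_force: [0.5, 0.9, 0.1]
finger_gap: 0.0801
```

jog_arm(xyz=[[0, -1.5, -1], [0, -3, -1], [0, -3, -1], [0, -3, -1], [0, -3, -1], [0, -3, 0], [0, -3, 0], [0, -3, 0], [0, -2, 0], [0, 0, 0]], twist=[[0, 0, 0], [0, 0, 0], [0, 0, 0], [0, 0, 0], [0, 0, 0], [0, 0, 0], [0, 0, 0], [0, 0, 0], [0, 0, 0], [0, 0, 0]])

```text
time_s: 59.05
ee_pos: [0.4315, 0.2001, 0.1389]
tcp_rot: [0.0, 0.756, 0.655, 0.002]
ft_force: [0.6, 0.4, 0.7]
finger_gap: 0.0797
```

Run:
```python
from h import *
im,d=grab_frame("top"); np.savez("top",im=im,d=d,P=cloud(d,calibration("top")))
s,_=grab_frame("scene"); cv2.imwrite("pics/s11.png",cv2.resize(s[120:340,80:470],None,fx=2,fy=2,interpolation=2)[...,::-1])
from m import *
for n,s,h,t in(("jar near",(375,214),.076,None),("jar far",(405,214),.076,None),("big",(216,150),.046,(.675,.164)),("small",(245,150),.042,(.675,.0825))):
    try: q=onplane(tops(s,h,.01),h); print(n,len(q),np.array(cv2.minEnclosingCircle(q.astype(np.float32))[0]).round(4),t)
    except Exception as e: print(n,e)
hsv=cv2.cvtColor(im,cv2.COLOR_RGB2HSV)
q=onplane(tops((317,157),.041,.01),.041); r=cv2.minAreaRect(q.astype(np.float32)); print("brick",len(q),r)
b=recognise("top","bottle"); print([(x["pixel"],x["conf"]) for x in b[:1]])
```

```text
jar near 233 [ 0.5054 -0.2868] None
jar far 234 [ 0.5044 -0.3687] None
big 418 [0.6718 0.1642] (0.675, 0.164)
small 198 [0.672  0.0829] (0.675, 0.0825)
brick 555 ((0.6541370749473572, -0.11541187018156052), (0.08962792158126831, 0.04742945730686188), 84.5020980834961)
[([150.9, 151.2], 0.89)]
```

View pics/s11.png

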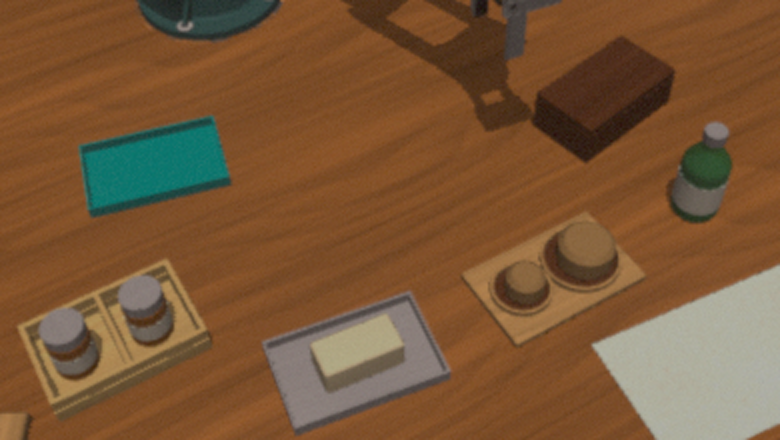

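Everything is in its place: jars at (68,342) and (145,307), brick at (357,352), wheels at (523,283) and (587,250), and the bottle hasn't moved. Handing in.

```bash
python3 -c "
from h import *
print(order.finish_job(), arm.get_obs()['time_s'])"
```

```text
the job is handed in; nothing more can be done
the job is handed in; nothing more can be done
```

All five goods are in place and the job is handed in, with the last arm move ending at 59 s of the 106 s allowed. I slid the brick out and put it in the steel pan. One jar is in each crate bay, and each wheel is in its matching pocket. The bottle and the turquoise pan were not touched.

**Last checks (top and scene views):**

| Item | Measured off target | Tolerance |
|---|---|---|
| Jars, from bay centres | about 2 mm | within the crate limits |
| Both wheels, from pocket centres | about 3 mm | 13 mm |
| Brick, from pan centre | about 4 mm | 32 mm (x), 40 mm (y) |
| Brick, from pan's long axis | about 3° | 20° |
| Bottle, in the top picture | about 1.5 pixels (about 4 mm) from its first reading, within detection noise | 20 mm |

The gripper was empty and well clear of everything at hand-in.

**What disagreed:** The first three closes on the small wheel missed. Wrist depth showed the fingertips ending about 9–10 mm behind the reported TCP, not 19 mm ahead of it as stated. This means the brick and jars were held only near their tops, though nothing slipped. I took both wheels lower, and they were then held at full width.

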